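# Dispense one wooden disc and push it onto the gluing sheet

### The arm

A 6-joint arm with a two-finger parallel gripper is mounted at the origin on the work surface. World frame = base frame: x ahead of the robot, y to its left, z up, the work surface at z = 0. Lengths are in mm, angles in rad, forces in N, time in s.
With the tool pointing down it reaches from about 350 to 725 mm from the base axis. Payload 6 kg.
Tool frame: the origin (TCP) lies at the very end of the fingers, on their centre line; the grasp point (between the pads) lies 19 mm behind it; z points along the fingers, y is the direction in which the jaws open and shut (so a half turn about z gives the same grasp; the last joint's range is limited). The gripper opens to 85 mm and grips with 20 to 120 N. Pads are 22 mm wide; open, the fingers measure 114 mm over their backs; the gripper's body (76 mm by 85 mm) begins 54 mm behind the grasp point. The pads swing forward as they close: fully open they stand 13 mm farther back than shut.
Start: joints at [-0.789, 0.04, 0.085, 0, -1.615, -0.334], TCP at [259.795, -540.814, 231.261] pointing down, gripper open.
Joint ranges: [-2.56, 2.56], [-1.29, 2.01], [-1.08, 1.49], [-3.29, 1.98], [-2.81, -0.18], [-2.99, 2.99]. Speed limits (rad/s): [2.57, 2.57, 3.01, 3.14, 3.14, 3.14].

### API

Orientations are given as [roll, pitch, yaw] about the fixed x, y, z axes, in that order (R = Rz(yaw) Ry(pitch) Rx(roll)).
In Python, from plant import * gives the robot as it stands.
- The arm moves only by the shell command python3 -m handwheel 'ROWS' [FORCE]. ROWS is a JSON object of lists of equal length, an entry for each row: "travel": the shift along the tool's x, y, z in m, a list of three; "twist": the turn about the tool's z in degrees; "jaw": the opening in per cent of the stroke, from 0 (shut) to 100 (fully open). In form: {"travel": [[x, y, z], ...], "twist": [twist, ...], "jaw": [jaw, ...]}. A call has 1 to 20 rows; each row is the pose to reach, as a shift and turn from the pose measured when the call began, along the tool's axes at that moment; what a row does not reach only later rows make up. A row lasts 1/12 s, in which the tool goes at most 41.7 mm and 7.16 degrees, less where a joint would pass 70% of its speed; a pose out of reach is approached as far as the arm can. A call with a gripper value outside its range is refused whole. The fingers move at their own pace and stop on an object; FORCE is the grip in N (left out, the last holds). Time passes only in rows, so rows that repeat a pose let the fingers close. It gives the time, the measured TCP pose, the force and the opening at its end, in the units of the state.
- state(): the state, without advancing time (a new reading comes with each control period).
- snapshot(name): name is "scene" or "top"; returns a dict with "img" (420x560x3 uint8, red, green, blue), "z_map" (420x560 float32, mm along the optical axis (not along the pixel's ray), 0 where there is no reading), "camera_matrix" (3x3 intrinsics, pixels), "distortion" ([k1, k2, p1, p2, k3] as OpenCV has them; the pictures are not rectified), "view" (4x4, takes a point from world to camera coordinates). Camera axes: x right, y down, z forward; pixel columns grow to the right and rows downward; lengths in mm; the calibration is good to about 2 mm. A picture is of the moment at which its call begins.
- sign_off(): hands the job in, once; it reports no verdict.
Trained networks look in the newest picture that a camera, given by its name, has taken for a name from the list of things; names that differ only in an ending like _2 or _b are one class to them, and where a whole thing is asked for, a point or a joint stands for the part that bears it (a point fixed in the world has none). Each returns a list of dicts, best first, with "p" (0 to 1); they miss things now and then, are a little off and sometimes report something else, mostly with a low value. They report only what shows in the picture. A call takes as long as a camera call. They do not tell look-alikes from the thing itself.
- cut_out(label, camera): "mask" (420x560 bool, what is visible of it) and "bbox" ([left, top, right, bottom] in pixels, round what is visible of it).
The state is a dict: "clock": time; "joint_pos": joint angles; "joint_velocities": joint speeds; "joint_torque": joint torques, N m; "ee_pos": TCP position; "eef_rot": TCP orientation; "ft_force": force on the tool from outside, world axes, zero at the start; "moment": the same for the moment, N m; "opening": finger opening in mm.
Only numpy, scipy, OpenCV 4.12 (cv2) and the standard library are available. Lean on these libraries where they do the work, as an engineer would, in place of code of your own. Each camera call takes 0.05 s, during which the arm holds its last target.

### The job

Press the dispenser's plunger all the way down once and let it rise again, so that a single wooden disc slides out onto the bench. Then push that disc lightly along the bench with the fingertips, without pinching or lifting it, until it lies wholly on the white square sheet. Leave the other discs in the dispenser and everything else on the bench where it is.

Things in the scene. Friction and masses are not known exactly. Their poses are not given: they have to be found in the camera images.
- dispenser: Wooden dispenser fixed to the bench. Origin at z=0 under the centre of its magazine: open-topped, clear-sided, 60 x 56 mm, 53 mm high, no floor, three discs stacked in it on the bench. Own -x axis points out of the mouth (19 mm high slot, 29 mm from the origin). Behind it (+x) a housing 50 mm high, 58 mm wide (foot flanges 88 mm wide, 6 mm high), to x = +138 mm, carries the plunger.
- plunger_top (a point): Centre of the top face of the plunger's round black head, 38 mm across and 12 mm thick, on the dispenser's centre line, 88 mm behind its origin; 110 mm above the bench when up. Moves with the plunger.
- plunger (a joint): Plunger travel, m: 0 up, 0.022 down (hard stop). Pressed straight down: 5 N to start, 11 N at the bottom, plus 0.5 N per 10 mm/s; a spring lifts it. 1 mm down drives the ejector 4 mm out of the mouth: a full press leaves the lowest disc's centre about 90 mm in front (-x) of the dispenser's origin. On the rise the ejector draws back and the next disc drops; another press ejects another disc.
- disc0_center (a point): Centre (8 mm above the underside) of the lowest disc in the stack, the one that comes out. All discs: plain dark wood, 44 mm diameter, 16 mm thick, about 20 g, lying flat. z axis = disc axis.
- disc1_center (a point): Centre of the second disc from the bottom; must stay in the dispenser.
- disc2_center (a point): Centre of the third, top disc; must stay in the dispenser.
- sheet: Thin white square sheet, 130 x 130 mm, stuck flat on the bench to the left or right of the dispenser's mouth (0.6 mm thick, no edge to catch on). Origin at its centre, x and y axes along its sides.
- glue: White glue bottle with a black cap, 54 mm across, 150 mm high, loose, standing on the other side of the dispenser from the sheet. Origin at the centre of its base. Bystander.
- tiles: Loose stack of four square wooden tiles, 92 x 92 x 48 mm. Origin at the centre of its underside. Bystander.
- pencil: Flat carpenter's pencil, 175 mm long along its x axis (from -80 to +95 mm), 14 mm wide, 8 mm high, loose on the bench. Origin 80 mm from its blunt end, at bench level. Bystander.
- disc0: The same lowest disc; origin at the centre of its underside.
Mind the look-alikes: they are no part of the job. Leave any pink look-alike of the dispenser alone.

How it is judged:
By the outcome, as a careful person would: the job done as asked, in the order asked, and still so for the second after the job is handed in, with the robot touching nothing.
It also fails if it takes over 48 s, if anything falls off the work surface, if the arm or the gripper's body presses on something with over 40 N, if the wrist force passes 120 N, or if a joint passes its speed limit or range.

## Working session

There is one attempt and no reset: what is moved stays moved. The work goes in short steps, Python scripts to look and compute and a shell command to move; the robot and the scene stay as the last step left them, time stands still between calls to the robot, and variables do not carry over. Pictures are saved under pics/ and viewed, and the job is handed in when it is done.

```bash
mkdir -p pics; ls
python3 - <<'E'
from plant import *
import cv2,numpy as np
s=state(); print({k:np.round(v,3).tolist() for k,v in s.items()})
for n in("scene","top"):
    d=snapshot(n); cv2.imwrite(f"pics/{n}0.png",d["img"][:,:,::-1]); print(n,d["camera_matrix"].tolist(),d["distortion"],np.round(d["view"],3).tolist())
    for l in("dispenser","plunger_top","sheet","glue","tiles","pencil","disc0"):
        for r in cut_out(l,n): print(l,round(r["p"],2),r["bbox"],r["mask"].sum())
E
```

```text
pics
{'clock': 0.0, 'joint_pos': [-0.789, 0.041, 0.084, -0.0, -1.615, -0.334], 'joint_velocities': [-0.002, -0.001, -0.001, -0.002, 0.0, 0.0], 'joint_torque': [-0.0, -36.82, 34.74, 6.932, -0.006, -0.0], 'ee_pos': [259.712, -540.516, 230.275], 'eef_rot': [3.14, -0.0, -2.694], 'ft_force': [-0.103, -0.166, -0.622], 'moment': [-0.008, 0.01, -0.01], 'opening': 85.298}
scene [[499.9500555280838, 0.0, 279.0754865244052], [0.0, 499.9500555280838, 207.45000547352646], [0.0, 0.0, 1.0]] [-0.17869842  0.          0.          0.          0.        ] [[0.512, 0.859, 0.013, -286.232], [0.659, -0.383, -0.647, -288.54], [-0.55, 0.34, -0.763, 1508.694], [0.0, 0.0, 0.0, 1.0]]
dispenser 0.87 [217.1, 277.3, 295.3, 354.6] 3018
dispenser 0.73 [267.7, 215.7, 334.8, 288.6] 2546
plunger_top 0.78 [304.5, 228.7, 316.1, 254.3] 212
plunger_top 0.52 [258.8, 293.5, 279.3, 317.5] 319
sheet 0.95 [134.0, 213.3, 203.4, 273.7] 2209
sheet 0.23 [180.2, 305.6, 188.3, 383.5] 497
glue 0.6 [334.8, 140.0, 361.4, 187.4] 919
tiles 0.86 [383.8, 194.3, 437.5, 242.8] 1539
pencil 0.88 [179.2, 306.1, 186.1, 382.9] 517
pencil 0.67 [304.2, 231.0, 319.6, 253.8] 254
disc0 0.16 [307.8, 228.2, 318.8, 252.4] 235
top [[479.8866250732015, 0.0, 273.6796031188948], [0.0, 479.8866250732015, 210.5786719646892], [0.0, 0.0, 1.0]] [0.02557995 0.         0.         0.         0.        ] [[-0.003, -1.0, 0.021, -5.127], [-0.997, 0.002, -0.078, 544.228], [0.078, -0.021, -0.997, 1076.724], [0.0, 0.0, 0.0, 1.0]]
dispenser 0.63 [237.7, 140.4, 284.6, 213.3] 2136
dispenser 0.59 [307.1, 99.3, 363.1, 178.0] 2419
plunger_top 0.78 [327.1, 109.5, 346.8, 122.6] 240
plunger_top 0.74 [252.2, 148.1, 271.1, 164.8] 272
sheet 0.83 [336.1, 229.6, 399.1, 293.5] 3165
glue 0.7 [139.0, 223.5, 172.5, 249.5] 648
tiles 0.96 [108.4, 125.5, 159.4, 174.4] 1931
tiles 0.69 [142.2, 224.9, 173.0, 250.9] 633
pencil 0.93 [387.1, 118.8, 417.0, 187.3] 457
```

View pics/scene0.png

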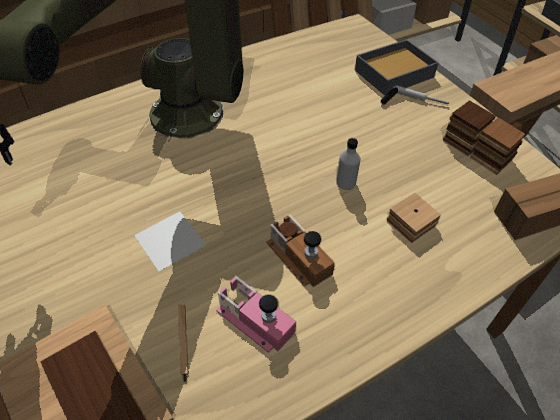

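View pics/top0.png

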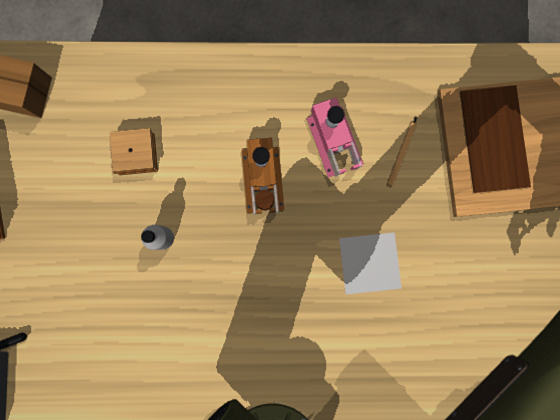

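The pictures show two candidates for the dispenser. The brown wooden one is at top (262,175) and scene (303,250), and the pink look-alike is at top (335,137) and scene (258,313). I choose the brown one and will check it in a crop while measuring.

```bash
cat > h.py <<'E'
from plant import *
import cv2,numpy as np
def cloud(d):
    h,w=d["z_map"].shape; K=d["camera_matrix"]
    uv=np.stack(np.meshgrid(np.arange(w),np.arange(h)),-1).reshape(-1,1,2).astype(np.float64)
    n=cv2.undistortPoints(uv,K,np.array(d["distortion"])).reshape(h,w,2)
    z=d["z_map"].astype(float); c=np.stack([n[...,0]*z,n[...,1]*z,z],-1)
    V=np.array(d["view"]); p=(c-V[:3,3])@V[:3,:3]
    p[z==0]=np.nan; return p
def proj(d,P):
    V=np.array(d["view"]); r,_=cv2.Rodrigues(V[:3,:3])
    return cv2.projectPoints(np.array(P,float).reshape(-1,1,3),r,V[:3,3],d["camera_matrix"],np.array(d["distortion"]))[0].reshape(-1,2)
E
python3 - <<'E'
from h import *
for n in("top","scene"):
    d=snapshot(n);p=cloud(d)
    if n=="top":
        cv2.imwrite("pics/crop1.png",cv2.resize(d["img"][120:230,200:310,::-1],None,fx=5,fy=5,interpolation=2))
    xy=p[...,:2]
    for l in("plunger_top","dispenser","sheet","glue","tiles","pencil"):
        for r in cut_out(l,n)[:2]:
            q=p[r["mask"]]; q=q[~np.isnan(q[:,0])]
            zt=np.percentile(q[:,2],90)
            t=q[abs(q[:,2]-zt)<6] if l!="dispenser" else q
            rect=cv2.minAreaRect(t[:,:2].astype(np.float32))
            print(n,l,round(r["p"],2),len(t),"zt %.0f"%zt,"mean",t.mean(0).round(1),"rect",np.round(rect[0],1),np.round(rect[1],1),round(rect[2],1))
E
```

```text
top plunger_top 0.82 209 zt 112 mean [ 744.1 -135.9  109.8] rect [ 744.2 -135.9] [33.4 34. ] 83.0
top plunger_top 0.59 232 zt 112 mean [655.6  23.1 109.4] rect [656.5  23.4] [36.8 34.9] 45.3
top dispenser 0.9 2366 zt 104 mean [ 713.1 -140.1   42.2] rect [ 713.3 -149.9] [167.7  92.2] 19.4
top dispenser 0.76 2420 zt 104 mean [628.4  21.5  38.5] rect [629.2  20.6] [181.5  92.6] 5.2
top sheet 0.94 2947 zt 3 mean [ 424.2 -228.7    0.7] rect [ 424.1 -228.6] [129.9 130.8] 6.0
top glue 0.76 131 zt 150 mean [483.4 249.1 149.4] rect [483.3 249.2] [23.3 25.2] 35.5
top tiles 0.68 1561 zt 50 mean [679.8 311.8  47.8] rect [680.  311.9] [90.6 90.6] 5.2
top pencil 0.9 315 zt 10 mean [ 682.1 -308.2    8. ] rect [ 679.5 -306.6] [ 15.  158.2] 66.6
scene plunger_top 0.8 260 zt 113 mean [ 746.1 -137.9  110.4] rect [ 744.7 -137.5] [35.3 38. ] 57.1
scene plunger_top 0.51 189 zt 112 mean [658.2  21.9 109.9] rect [656.9  21.7] [35.5 34. ] 17.5
scene dispenser 0.89 3030 zt 65 mean [ 728.4 -156.4   42.2] rect [ 716.1 -156.2] [169.9  73.8] 19.6
scene sheet 0.58 2269 zt 3 mean [ 426.6 -229.3    0.5] rect [ 423.2 -227.6] [138.3 136. ] 3.9
scene glue 0.86 32 zt 140 mean [490.4 244.3 140.5] rect [490.  243.6] [23.  10.9] 41.1
scene tiles 0.67 1040 zt 50 mean [683.1 311.4  48. ] rect [680.8 313.2] [92.7 95.2] 6.2
scene pencil 0.83 414 zt 10 mean [ 689.  -311.4    8.2] rect [ 684.8 -309.7] [ 15.3 161.9] 67.7
```

View pics/crop1.png

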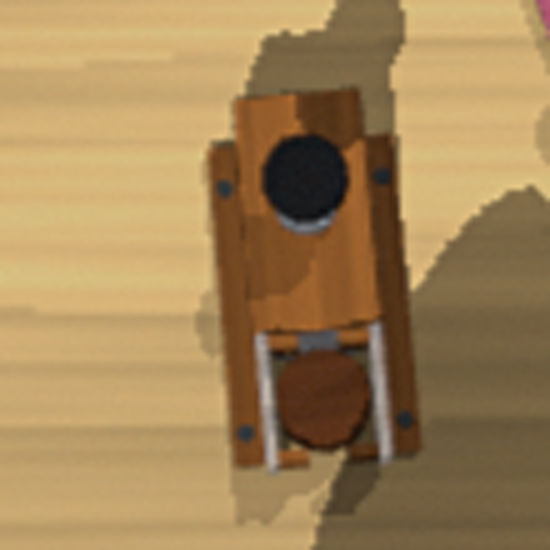

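The crop confirms the choice: a brown body, a black head at crop (305,180), and the clear magazine with a dark disc at crop (323,398). Next I work out the travel in tool axes.

```bash
cat >> h.py <<'E'
from scipy.spatial.transform import Rotation as R
def to(x,y,z,yawdeg=None):
    s=state(); Rm=R.from_euler("xyz",s["eef_rot"]).as_matrix()
    print("pose",np.round(s["ee_pos"],1),np.round(np.degrees(s["eef_rot"]),2),"F",np.round(s["ft_force"],1),"op",round(s["opening"],1),"t",s["clock"])
    print("travel m",np.round(Rm.T@(np.array([x,y,z])-s["ee_pos"])/1000,4))
    if yawdeg is not None: print("twist",round(-((yawdeg-np.degrees(s["eef_rot"][2])+180)%360-180),2))
E
python3 - <<'E'
from h import *
to(656.8,22.7,150,-103.2)
d=snapshot("top");p=cloud(d)
# top disc region
q=p[190:210,253:276].reshape(-1,3); q=q[abs(q[:,2]-48)<4]
r=cv2.minEnclosingCircle(q[:,:2].astype(np.float32)); print("disc2",q.mean(0),r,len(q))
E
```

```text
pose [ 259.8 -540.8  231.3] [ 179.99   -0.   -154.34] F [-0.6 -0.5  0.1] op 85.4 t 1.5
travel m [-0.6019  0.3361  0.0813]
twist -51.14
disc2 [568.04339778  15.25513294  48.17619552] ((566.9691162109375, 15.630176544189453), 32.640567779541016) 297
```

```bash
python3 -m handwheel '{"travel":[[-0.602,0.336,0.03],[-0.602,0.336,0.03],[-0.602,0.336,0.03],[-0.602,0.336,0.03],[-0.602,0.336,0.03],[-0.602,0.336,0.03],[-0.602,0.336,0.03],[-0.602,0.336,0.03],[-0.602,0.336,0.03],[-0.602,0.336,0.03],[-0.602,0.336,0.03],[-0.602,0.336,0.03],[-0.602,0.336,0.03],[-0.602,0.336,0.03],[-0.602,0.336,0.03],[-0.602,0.336,0.03],[-0.602,0.336,0.03],[-0.602,0.336,0.03],[-0.602,0.336,0.03],[-0.602,0.336,0.03]],"twist":[-51,-51,-51,-51,-51,-51,-51,-51,-51,-51,-51,-51,-51,-51,-51,-51,-51,-51,-51,-51],"jaw":[0,0,0,0,0,0,0,0,0,0,0,0,0,0,0,0,0,0,0,0]}'
python3 -c "
from h import *
to(656.8,22.7,116,-103.2)"
```

```text
clock: 3.22
ee_pos: [656.8, 22.4, 201.3]
eef_rot: [3.141, -0.0, -1.804]
ft_force: [-0.6, -0.3, 0.9]
opening: 0.2
pose [656.8  22.4 201.3] [ 1.7999e+02 -2.0000e-02 -1.0334e+02] F [-0.6 -0.3  0.9] op 0.2 t 3.2167
travel m [-0.0003  0.0001  0.0853]
twist -0.14
```

```bash
python3 -m handwheel '{"travel":[[0,0,0.03],[0,0,0.06],[0,0,0.08],[0,0,0.087],[0,0,0.087],[0,0,0.087]],"twist":[0,0,0,0,0,0],"jaw":[0,0,0,0,0,0]}'
python3 -c "
from h import *
d=snapshot('scene');cv2.imwrite('pics/pre.png',cv2.resize(d['img'][180:320,200:380,::-1],None,fx=4,fy=4,interpolation=2))
to(656.8,22.7,88)"
```

```text
clock: 3.72
ee_pos: [657.2, 21.5, 116.1]
eef_rot: [-3.14, -0.0, -1.804]
ft_force: [0.5, -0.4, 1.0]
opening: 0.2
pose [657.7  21.8 116.9] [-1.7982e+02  3.0000e-02 -1.0337e+02] F [-1.2  0.8  1.5] op 0.1 t 3.7667
travel m [-0.0006  0.0011  0.0289]
```

View pics/pre.png

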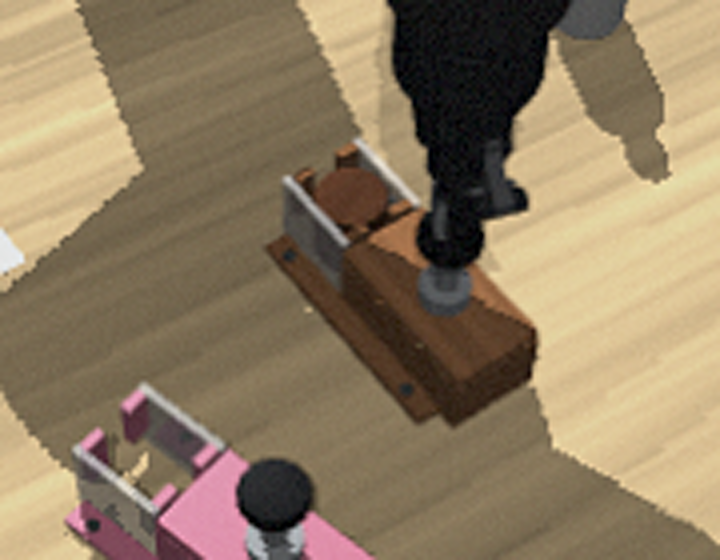

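The crop shows the shut fingertips over the brown dispenser's black head, at crop (447,235). I press slowly.

```bash
python3 -m handwheel '{"travel":[[0,0.001,0.003],[0,0.001,0.006],[0,0.001,0.009],[0,0.001,0.012],[0,0.001,0.015],[0,0.001,0.018],[0,0.001,0.021],[0,0.001,0.023],[0,0.001,0.024],[0,0.001,0.025],[0,0.001,0.025]],"twist":[0,0,0,0,0,0,0,0,0,0,0],"jaw":[0,0,0,0,0,0,0,0,0,0,0]}'
python3 -c "
from h import *
to(656.8,22.7,88)"
```

```text
clock: 4.68
ee_pos: [657.5, 22.1, 94.5]
eef_rot: [-3.136, 0.001, -1.804]
ft_force: [-3.4, 0.8, 9.1]
opening: 0.3
pose [657.5  22.1  94.5] [-1.7966e+02  5.0000e-02 -1.0333e+02] F [-3.4  0.8  9.1] op 0.3 t 4.6833
travel m [-0.0004  0.0008  0.0065]
```

```bash
python3 -m handwheel '{"travel":[[0,0,0.0015],[0,0,0.003],[0,0,0.0045],[0,0,0.0055],[0,0,0.0065],[0,0,0.007],[0,0,0.007]],"twist":[0,0,0,0,0,0,0],"jaw":[0,0,0,0,0,0,0]}'
python3 -c "
from h import *
to(656.8,22.7,88)"
```

```text
clock: 5.27
ee_pos: [657.7, 22.1, 90.2]
eef_rot: [-3.134, 0.001, -1.803]
ft_force: [-6.4, 0.8, 10.4]
opening: -0.2
pose [657.7  22.1  90.2] [-1.7956e+02  5.0000e-02 -1.0330e+02] F [-6.4  0.8 10.4] op -0.2 t 5.2667
travel m [-0.0004  0.001   0.0022]
```

```bash
python3 -m handwheel '{"travel":[[0,0,0.0015],[0,0,0.003],[0,0,0.004],[0,0,0.004]],"twist":[0,0,0,0],"jaw":[0,0,0,0]}'
python3 -c "
from h import *
to(656.8,22.7,88)"
```

```text
clock: 5.6
ee_pos: [657.9, 22.0, 89.0]
eef_rot: [-3.132, 0.001, -1.802]
ft_force: [-5.5, 1.2, 11.1]
opening: 0.1
pose [657.9  22.   89. ] [-1.7946e+02  4.0000e-02 -1.0326e+02] F [-5.5  1.2 11.1] op 0.1 t 5.6
travel m [-0.0004  0.0012  0.0009]
```

```bash
python3 -m handwheel '{"travel":[[0,0.001,0.002],[0,0.001,0.004],[0,0.001,0.005],[0,0.001,0.005]],"twist":[0,0,0,0],"jaw":[0,0,0,0]}'
python3 -c "
from h import *
to(656.8,22.7,88)
d=snapshot('scene');cv2.imwrite('pics/dn.png',cv2.resize(d['img'][180:320,200:380,::-1],None,fx=4,fy=4,interpolation=2))"
```

```text
clock: 5.93
ee_pos: [657.9, 22.1, 88.1]
eef_rot: [-3.128, 0.001, -1.801]
ft_force: [-6.1, 1.0, 15.7]
opening: -0.1
pose [657.9  22.1  88.1] [-1.7923e+02  5.0000e-02 -1.0321e+02] F [-6.1  1.  15.7] op -0.1 t 5.9333
travel m [-0.0004  0.0012  0.0001]
```

View pics/dn.png

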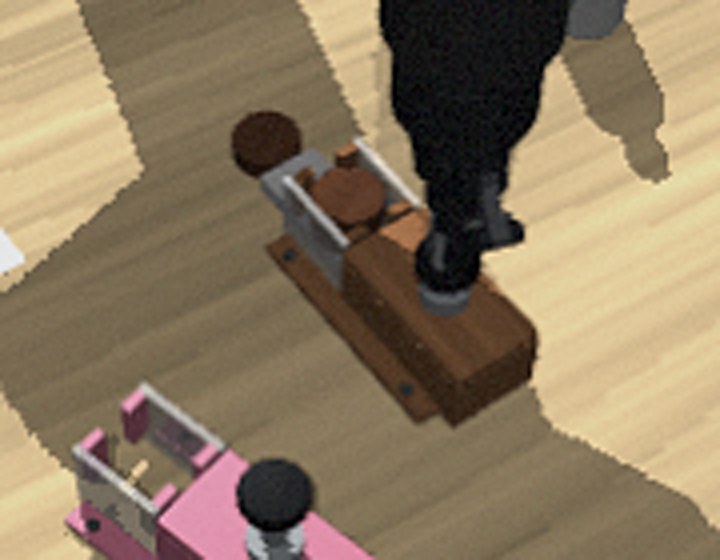

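The disc is out at crop (266,143), the ejector shows at crop (295,175), and the force has jumped to 15.7 N, which means the hard stop. I add a little more to be sure, then rise.

```bash
python3 -m handwheel '{"travel":[[0,0.001,0.004],[0,0.001,0.008],[0,0.001,0.009],[0,0.001,0.009]],"twist":[0,0,0,0],"jaw":[0,0,0,0]}'
python3 -m handwheel '{"travel":[[0,0,-0.004],[0,0,-0.008],[0,0,-0.012],[0,0,-0.016],[0,0,-0.020],[0,0,-0.025],[0,0,-0.03],[0,0,-0.05],[0,0,-0.08],[0,0,-0.08]],"twist":[0,0,0,0,0,0,0,0,0,0],"jaw":[0,0,0,0,0,0,0,30,30,30]}'
python3 -c "
from h import *
d=snapshot('top');p=cloud(d)
cv2.imwrite('pics/up.png',cv2.resize(d['img'][110:310,200:420,::-1],None,fx=3,fy=3,interpolation=2))
m=(abs(p[...,2]-16)<5)&(abs(p[...,0]-479)<50)&(abs(p[...,1]-6)<50)
q=p[m];print(len(q),q.mean(0),cv2.minEnclosingCircle(q[:,:2].astype(np.float32)))
to(479,6,150)
d=snapshot('scene');p=cloud(d)
m=(abs(p[...,2]-16)<5)&(abs(p[...,0]-479)<50)&(abs(p[...,1]-6)<50)
q=p[m];print(len(q),q.mean(0),cv2.minEnclosingCircle(q[:,:2].astype(np.float32)))
cv2.imwrite('pics/up2.png',cv2.resize(d['img'][180:320,200:380,::-1],None,fx=4,fy=4,interpolation=2))
"
```

```text
clock: 6.32
ee_pos: [658.1, 22.0, 87.9]
eef_rot: [-3.122, 0.001, -1.8]
ft_force: [-17.7, 0.4, 30.4]
opening: 0.0
clock: 7.15
ee_pos: [658.4, 22.0, 174.3]
eef_rot: [-3.114, 0.002, -1.8]
ft_force: [0.3, -0.2, 2.9]
opening: 25.5
272 [481.98033273   7.79194134  15.98981386] ((482.14727783203125, 7.946256637573242), 21.64527702331543)
pose [657.9  22.3 171.8] [-1.7857e+02  1.5000e-01 -1.0311e+02] F [ 0.6 -1.   0.1] op 25.6 t 7.2
travel m [0.0566 0.171  0.0174]
203 [484.08832872   7.90984304  15.77179795] ((482.07000732421875, 8.104573249816895), 22.69558334350586)
```

View pics/up.png

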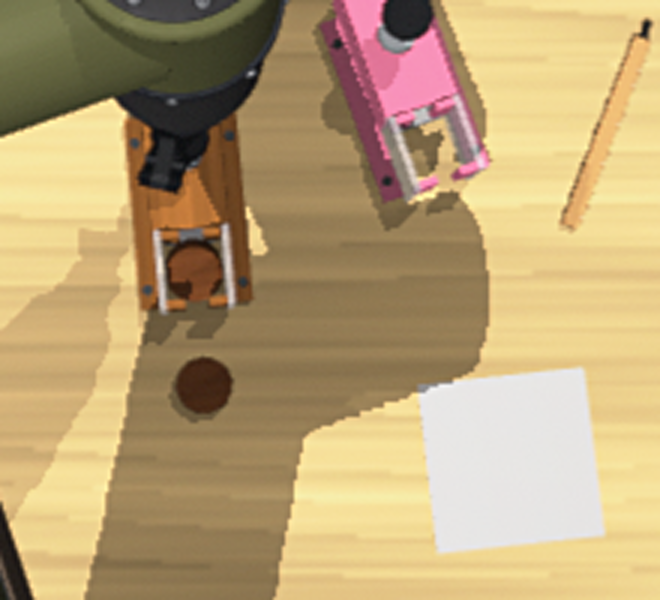

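View pics/up2.png

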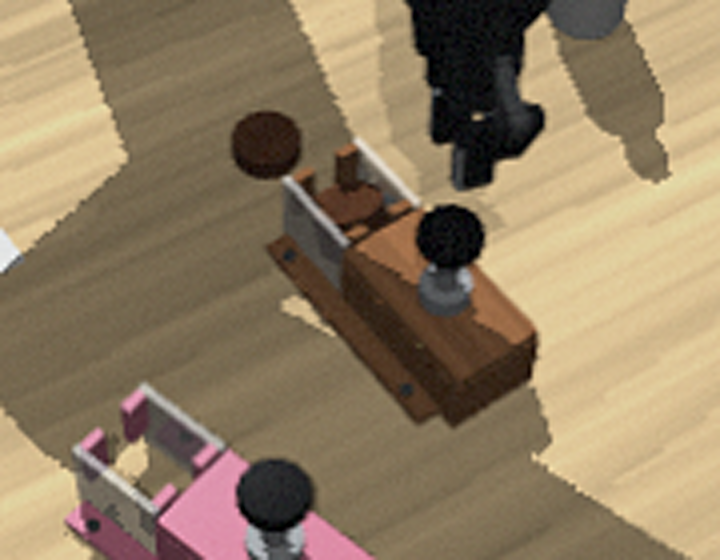

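The picture shows one disc out on the bench at up.png (204,385), world (482,8). The plunger has risen and the next disc is still in the magazine. Next I go to the standoff behind the disc.

```bash
python3 -c "
from h import *
to(493.6,54.6,120,-103.8);to(493.6,54.6,30,-103.8)"
```

```text
pose [657.   22.5 169.3] [-1.7876e+02  1.2000e-01 -1.0312e+02] F [ 0.3 -0.1 -0.5] op 25.8 t 7.25
travel m [0.0059 0.1674 0.0457]
twist 0.68
pose [657.   22.5 169.3] [-1.7876e+02  1.2000e-01 -1.0312e+02] F [ 0.3 -0.1 -0.5] op 25.8 t 7.25
travel m [0.0061 0.1694 0.1357]
twist 0.68
```

```bash
python3 -m handwheel '{"travel":[[0.006,0.04,0],[0.006,0.08,0.0],[0.006,0.12,0.01],[0.006,0.167,0.046],[0.006,0.168,0.075],[0.006,0.169,0.105],[0.006,0.169,0.130],[0.006,0.169,0.130],[0.006,0.169,0.130]],"twist":[0.7,0.7,0.7,0.7,0.7,0.7,0.7,0.7,0.7],"jaw":[30,30,30,30,30,30,30,30,30]}'
python3 -c "
from h import *
to(493.6,54.6,4,-103.8)
d=snapshot('top');cv2.imwrite('pics/b1.png',cv2.resize(d['img'][130:310,200:420,::-1],None,fx=3,fy=3,interpolation=2))
d=snapshot('scene');cv2.imwrite('pics/b2.png',cv2.resize(d['img'][140:300,130:330,::-1],None,fx=4,fy=3.75,interpolation=2))
p=cloud(d);q=p[(abs(p[...,0]-493)<30)&(abs(p[...,1]-60)<30)&(p[...,2]>5)&(p[...,2]<60)];print(np.sort(q[:,2])[:12].round(0))"
```

```text
clock: 8.0
ee_pos: [492.7, 54.0, 34.4]
eef_rot: [-3.123, -0.001, -1.812]
ft_force: [0.4, 0.1, 1.0]
opening: 25.3
pose [492.7  54.   34.4] [-1.7893e+02 -3.0000e-02 -1.0381e+02] F [0.4 0.1 1. ] op 25.3 t 8.0
travel m [-0.0008 -0.0002  0.0304]
twist -0.01
[ 5.  5.  6. 12. 36. 36. 40. 40. 41. 42. 42. 42.]
```

View pics/b2.png

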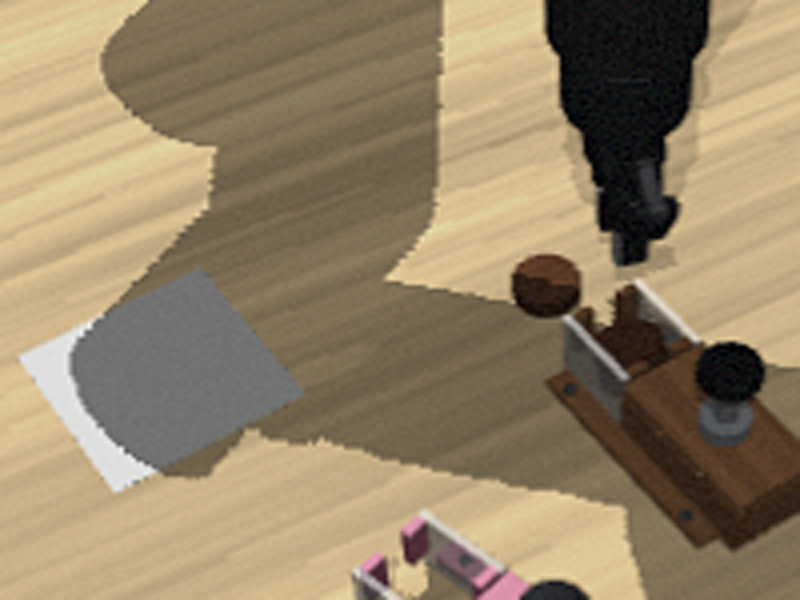

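b2.png shows the fingertips at (630,250), clear of the disc at (545,285) and of the magazine. The tips are about 2 mm above the TCP, so I descend.

```bash
python3 -m handwheel '{"travel":[[0,0,0.010],[0,0,0.02],[0,0,0.026],[0,0,0.030],[0,0,0.03],[0,0,0.03]],"twist":[0,0,0,0,0,0],"jaw":[30,30,30,30,30,30]}'
python3 -c "
from h import *
to(489.1,36,4,-103.8);to(450,-121,4,-103.8);to(430.9,-200.4,4)"
```

```text
clock: 8.6
ee_pos: [495.4, 54.5, 7.1]
eef_rot: [-3.119, 0.002, -1.812]
ft_force: [-0.8, -0.3, 0.6]
opening: 25.5
pose [495.4  54.5   7.1] [-1.7869e+02  1.2000e-01 -1.0382e+02] F [-0.8 -0.3  0.6] op 25.5 t 8.6
travel m [0.0195 0.0018 0.003 ]
twist -0.02
pose [495.4  54.5   7.1] [-1.7869e+02  1.2000e-01 -1.0382e+02] F [-0.8 -0.3  0.6] op 25.5 t 8.6
travel m [0.1813 0.0022 0.0026]
twist -0.02
pose [495.4  54.5   7.1] [-1.7869e+02  1.2000e-01 -1.0382e+02] F [-0.8 -0.3  0.6] op 25.5 t 8.6
travel m [0.263  0.0018 0.0025]
```

```bash
python3 -m handwheel '{"travel":[[0.006,0.002,0.002],[0.011,0.002,0.002],[0.014,0.002,0.002],[0.017,0.002,0.002],[0.020,0.002,0.002],[0.024,0.002,0.002],[0.028,0.002,0.002],[0.032,0.002,0.002],[0.036,0.002,0.002],[0.041,0.002,0.002],[0.046,0.002,0.002],[0.051,0.002,0.002],[0.056,0.002,0.002],[0.061,0.002,0.002],[0.066,0.002,0.002],[0.071,0.002,0.002],[0.076,0.002,0.002],[0.080,0.002,0.002],[0.083,0.002,0.002],[0.085,0.002,0.002]],"twist":[0,0,0,0,0,0,0,0,0,0,0,0,0,0,0,0,0,0,0,0],"jaw":[30,30,30,30,30,30,30,30,30,30,30,30,30,30,30,30,30,30,30,30]}'
python3 -c "
from h import *
to(430.9,-200.4,4,-103.8)
d=snapshot('scene');cv2.imwrite('pics/c2.png',cv2.resize(d['img'][140:300,130:330,::-1],None,fx=4,fy=3.75,interpolation=2))
d=snapshot('top');cv2.imwrite('pics/c1.png',cv2.resize(d['img'][130:310,200:420,::-1],None,fx=3,fy=3,interpolation=2))
"
```

```text
clock: 10.27
ee_pos: [473.1, -28.0, 4.9]
eef_rot: [-3.119, 0.002, -1.812]
ft_force: [-0.3, -0.2, -0.3]
opening: 25.4
pose [473.1 -28.    4.9] [-1.7869e+02  1.2000e-01 -1.0383e+02] F [-0.3 -0.2 -0.3] op 25.4 t 10.2667
travel m [ 0.1775 -0.0002  0.0005]
twist -0.03
```

View pics/c2.png

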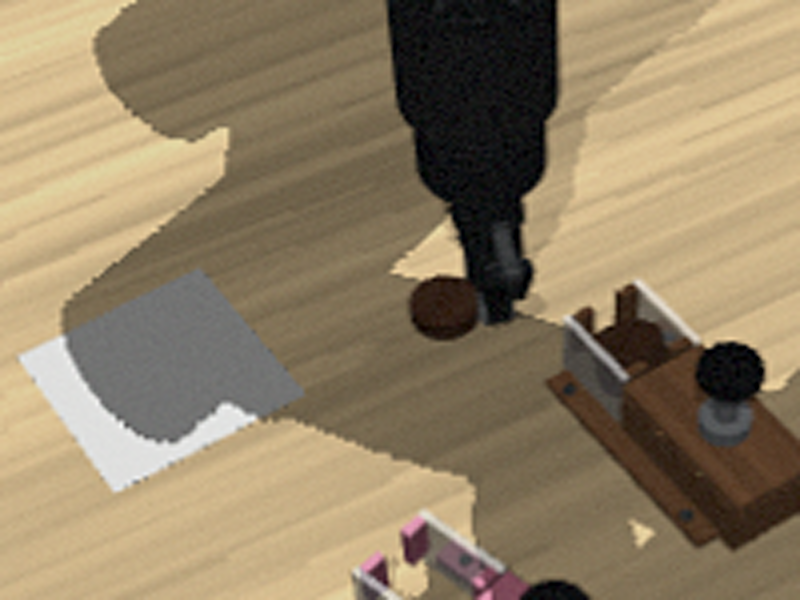

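View pics/c1.png

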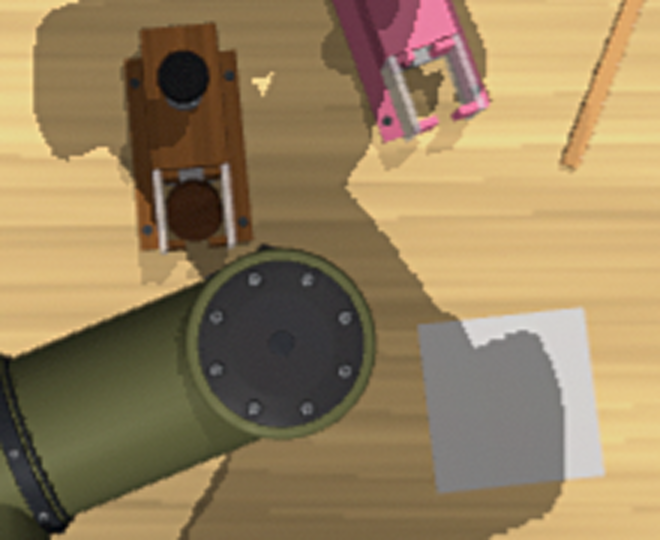

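c2.png shows the disc at (445,307) seated against the fingertips and moving straight. I keep pushing.

```bash
python3 -m handwheel '{"travel":[[0.003,0,0],[0.007,0,0],[0.012,0,0],[0.017,0,0],[0.022,0,0],[0.027,0,0],[0.032,0,0],[0.037,0,0],[0.042,0,0],[0.047,0,0],[0.052,0,0],[0.057,0,0],[0.062,0,0],[0.067,0,0],[0.072,0,0],[0.077,0,0],[0.082,0,0],[0.086,0,0],[0.089,0,0],[0.091,0,0]],"twist":[0,0,0,0,0,0,0,0,0,0,0,0,0,0,0,0,0,0,0,0],"jaw":[30,30,30,30,30,30,30,30,30,30,30,30,30,30,30,30,30,30,30,30]}'
python3 -c "
from h import *
to(430.9,-200.4,4.5,-103.8)
d=snapshot('scene');p=cloud(d);cv2.imwrite('pics/d2.png',cv2.resize(d['img'][140:300,100:300,::-1],None,fx=4,fy=3.75,interpolation=2))
m=(abs(p[...,2]-16)<4)&(abs(p[...,0]-445)<40)&(abs(p[...,1]+143)<40);q=p[m];print(len(q),cv2.minEnclosingCircle(q[:,:2].astype(np.float32)),np.median(q,0))
"
```

```text
clock: 12.03
ee_pos: [451.3, -116.6, 4.6]
eef_rot: [-3.119, 0.002, -1.813]
ft_force: [0.3, 0.5, 0.4]
opening: 25.6
pose [ 451.3 -116.6    4.6] [-1.7869e+02  1.2000e-01 -1.0385e+02] F [0.3 0.5 0.4] op 25.6 t 12.0333
travel m [ 0.0863 -0.0003 -0.    ]
twist -0.05
217 ((454.8406982421875, -137.82778930664062), 32.33831787109375) [ 448.05890819 -143.15233097   15.9419993 ]
```

View pics/d2.png

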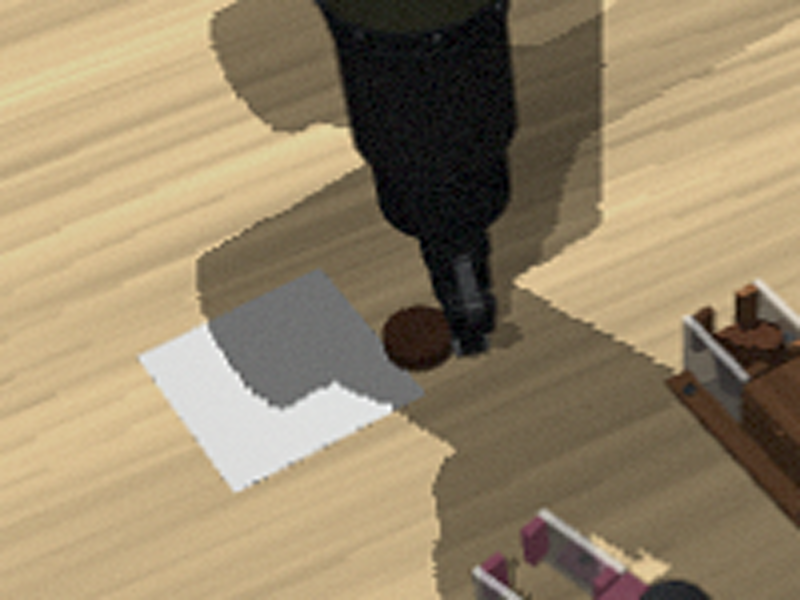

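d2.png shows the disc at (417,338), still seated on the fingers and just reaching the sheet's edge. About 85 mm remain.

```bash
python3 -m handwheel '{"travel":[[0.003,0,0],[0.007,0,0],[0.012,0,0],[0.017,0,0],[0.022,0,0],[0.027,0,0],[0.032,0,0],[0.037,0,0],[0.042,0,0],[0.047,0,0],[0.052,0,0],[0.057,0,0],[0.062,0,0],[0.067,0,0],[0.072,0,0],[0.076,0,0],[0.079,0,0],[0.081,0,0],[0.083,0,0],[0.084,0,0]],"twist":[0,0,0,0,0,0,0,0,0,0,0,0,0,0,0,0,0,0,0,0],"jaw":[30,30,30,30,30,30,30,30,30,30,30,30,30,30,30,30,30,30,30,30]}'
python3 -c "
from h import *
to(430.9,-200.4,4.5,-103.8)
d=snapshot('scene');p=cloud(d);cv2.imwrite('pics/e2.png',cv2.resize(d['img'][140:300,100:300,::-1],None,fx=4,fy=3.75,interpolation=2))
"
```

```text
clock: 13.75
ee_pos: [431.1, -198.4, 4.4]
eef_rot: [-3.119, 0.002, -1.813]
ft_force: [0.2, -0.5, -0.2]
opening: 25.3
pose [ 431.1 -198.4    4.4] [-1.7870e+02  1.1000e-01 -1.0386e+02] F [ 0.2 -0.5 -0.2] op 25.3 t 13.75
travel m [ 0.002  -0.0003 -0.0001]
twist -0.06
```

View pics/e2.png

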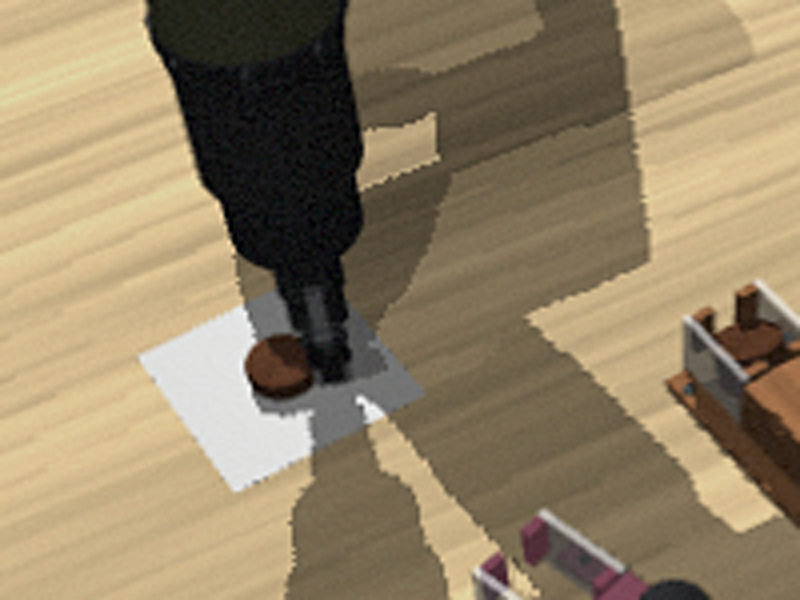

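The disc lies mid-sheet at e2.png (280,366). I back off, then lift.

```bash
python3 -m handwheel '{"travel":[[-0.008,0,0],[-0.02,0,0],[-0.04,0,0],[-0.05,0,-0.02],[-0.06,0,-0.05],[-0.06,0,-0.09],[-0.06,0,-0.13],[-0.07,0,-0.17],[-0.10,0,-0.19],[-0.14,0,-0.2],[-0.18,0,-0.2],[-0.22,0,-0.2],[-0.22,0,-0.2],[-0.22,0,-0.2]],"twist":[0,0,0,0,0,0,0,0,0,0,0,0,0,0],"jaw":[30,30,30,30,30,30,30,30,30,30,30,30,30,30]}'
python3 -c "
from h import *
for n in('scene','top'):
    d=snapshot(n);p=cloud(d)
    cv2.imwrite(f'pics/f_{n}.png',d['img'][:,:,::-1])
    m=(abs(p[...,2]-16)<5)&(abs(p[...,0]-424)<60)&(abs(p[...,1]+228)<60);q=p[m];c=cv2.minEnclosingCircle(q[:,:2].astype(np.float32));print(n,len(q),c)
    a=np.radians(6);e=np.array(c[0])-[424.1,-228.6];print('in sheet axes',np.cos(a)*e[0]+np.sin(a)*e[1],-np.sin(a)*e[0]+np.cos(a)*e[1])
    for l in('glue','tiles','pencil'):
        for r in cut_out(l,n)[:1]:
            q=p[r['mask']];q=q[~np.isnan(q[:,0])];zt=np.percentile(q[:,2],90);t=q[abs(q[:,2]-zt)<6];print(l,t.mean(0).round(1))
    if n=='top':
        q=p[190:210,253:276].reshape(-1,3);print('stack z',np.percentile(q[:,2],[25,50,75]))
"
```

```text
clock: 14.97
ee_pos: [479.2, 18.2, 204.4]
eef_rot: [-3.12, 0.001, -1.809]
ft_force: [-0.1, -0.6, -0.5]
opening: 25.3
scene 215 ((426.522216796875, -225.49945068359375), 22.964313507080078)
in sheet axes 2.7330432951504884 2.8303735833567027
tiles [682.8 311.   48.1]
pencil [ 685.8 -309.9    8.1]
top 279 ((425.2022705078125, -225.63746643066406), 21.814241409301758)
in sheet axes 1.4059012360197352 2.8310858581812126
tiles [679.5 311.2  47.8]
stack z [nan nan nan]
```

View pics/f_top.png

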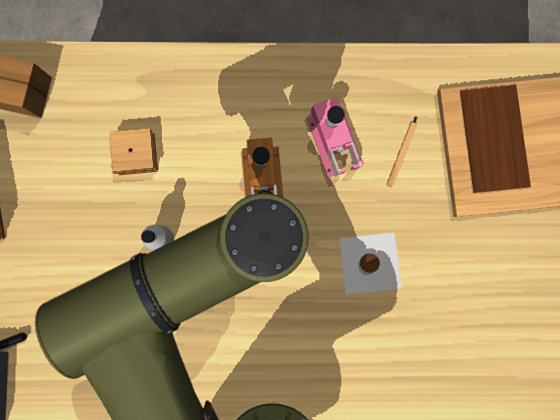

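View pics/f_scene.png

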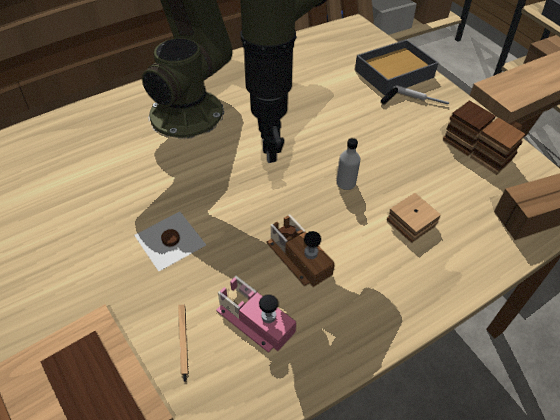

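The disc is about 3 mm off the sheet's centre, at top (369,263). Everything else is at its earlier pixels, the plunger is up and the robot is clear, so I hand in.

```bash
python3 -c "
from plant import *
print(sign_off())"
```

```text
the job is handed in; nothing more can be done
None
```

I pressed the brown dispenser's plunger down once to its hard stop and let it rise. One disc came out. I pushed it about 240 mm along the bench with the partly open fingertips, without pinching or lifting it. The job was handed in at about 15 s on the robot's clock. At the stop, tool height stayed at 88 mm while the vertical force climbed to 30 N.

**Disc:** it lies flat, about 3 mm from the sheet's centre in both cameras. It could be 43 mm off and still be wholly on the sheet.

**Bystanders:** the glue bottle, tiles, pencil and pink look-alike show no visible shift in the pictures. The tiles also measured within about 1 mm of their first position, and the pencil within about 3 mm in the scene view.

**Checks that fell short:**
- The network did not report the glue bottle in either final picture, nor the pencil in the final top view. I judged the bottle by its unchanged place in the images.
- The arm hid the magazine in the final top view, so the depth reading of the two remaining discs failed. The scene camera and earlier top pictures show discs still in the magazine.
- The tool had tilted by about 1.3° after the press, with no visible effect on the push.

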